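# Clear the kiln prop, lift the sagging bolt and hold the ware cage gate ajar

## Task

The potter needs to reach into the ware cage, but a blue-banded kiln prop stands in the way of its gate. Stand the prop upright in the free cell of the box with its own colour, set down and not dropped; then lift the gate's sagging bolt over the bent lip of the keeper while you pull it back, swing the gate open until its free edge is about 15 cm from shut, and finish while still holding it there, because its spring would pull it shut. Leave the bowls, jar, brush and the other props where they are.

Things in the scene. Friction and masses are not known exactly. Their poses are not given: they have to be found in the camera images.
- gate (a joint): slatted pine gate leaf of the ware cage, 298 mm wide, 18 mm thick, from 22 to 218 mm above the bench. Angle in rad: 0 shut, grows as it swings out towards the front (counter-clockwise seen from above), about 0.5 with the free edge 150 mm from shut. A spring hinge always pulls it shut, with about 1.5 N at the knob when shut and 3 N at 0.5 rad; it never stays open by itself
- hinge (a point): point on the gate's vertical hinge axis, at 200 mm height, fixed on the cage. Its axes are the cage's: z up, -x points straight out of the cage's front, +y runs from the hinge along the shut gate to its free edge. The gate's front face is the plane x = 0 of this frame when shut; the free edge lies at y = +300 mm
- bolt (a joint): barrel bolt on the gate's front: how far it is drawn, in m. About 0 shot into the keeper (it has 3 mm play), clear of the keeper from 0.028, stop at 0.045; drawing moves the knob towards the hinge along the gate. It drags with about 2 N and stays where it is left
- bolt_lift (a joint): how far the bolt is lifted in its stretched guide straps, in m: 0 sagging (rest), 0.012 at the top of the straps. Its weight, about 1.4 N, pulls it down. Sagging, a notch worn in its underside hangs on the keeper's bent lip and it cannot be drawn; lifted more than 0.005 it passes over the lip
- knob (a point): centre of the bolt's brass ball knob, 20 mm across, on a 9 mm thick 20 mm long stem that points straight out of the gate's front. The centre is 51 mm in front of the gate's front face, 262 mm from the hinge axis along the gate when the bolt is shot (less by as much as the bolt is drawn), 200 mm above the bench when sagging. The cage top is 235 mm high and begins behind the gate face. The guide straps stand out 27 mm from the gate
- keeper_lip (a point): middle of the top edge of the keeper's rusty bent-up lip, on the post beside the gate's free edge; axes as hinge
- gate_edge (a point): top front corner of the gate's free edge, moves with the gate
- prop_mid (a point): centre of the loose kiln prop, a square refractory tube of buff clay with a blue band and blue top rim, 40 x 40 x 150 mm, about 0.3 kg, standing upright on the bench in front of the gate; centre half-way up, z up its length, x and y normal to its sides
- blue_slot (a point): middle of the floor of the free cell of the blue-marked prop box, 6 mm above the bench. Wooden box 144 x 78 mm and 75 mm high (x along its length), open on top, walls 6 mm, with a divider into two cells of 63 x 66 mm; the free cell is this one, the kept prop stands in the other, 69 mm away along +x
- red_slot (a point): the same for the red-marked box
- yellow_slot (a point): the same for the yellow-marked box
- kept_blue_mid (a point): centre of the blue-banded prop kept in the blue box, 40 x 40 x 150 mm
- kept_red_mid (a point): centre of the red-banded prop kept in the red box, 40 x 40 x 100 mm
- kept_yellow_mid (a point): centre of the yellow-banded prop kept in the yellow box, 40 x 40 x 170 mm
- tea_bowl: brown tea bowl, rim 110 mm across, 65 mm high, on the banding wheel
- tumbler: blue-grey stoneware cup, 76 mm across, 90 mm high, on the ware board
- glaze_jar: glaze jar with black cap, 72 mm across, 100 mm high, on the ware board
- glaze_brush: brush 160 mm long lying flat on the bench near the robot

How it is judged:
On the way, in this order (a step that is already met when the one before it is completed fails the run):
1. the blue-banded prop stands upright in the free cell of the blue box, let go, while the bolt is still shot (x of prop_mid in the frame of blue_slot between -0.014 and 0.014 m and y of prop_mid in the frame of blue_slot between -0.015 and 0.015 m and z of prop_mid in the frame of blue_slot between 0.068 and 0.081 m and angle between prop_mid's own z axis and vertical below 0.12 rad and contact force between the fingers and prop below 0.1 N and linear speed of prop below 0.05 m/s and value of joint bolt below 0.008 m and value of joint gate below 0.05 rad), for 0.2 s.
2. the bolt is drawn clear of the keeper (value of joint bolt above 0.028 m), for 0.1 s.
At the end, for the whole second after the job is handed in: The blue prop stands upright (within 0.12 rad) at rest in the free cell of the blue box. The bolt is drawn at least 20 mm; the gate stands still at 0.36 to 0.66 rad (free edge 107 to 194 mm from shut), held by the fingers on gate or bolt with over 0.5 N, no loose thing touching it (x of prop_mid in the frame of blue_slot between -0.014 and 0.014 m and y of prop_mid in the frame of blue_slot between -0.015 and 0.015 m and z of prop_mid in the frame of blue_slot between 0.068 and 0.081 m and angle between prop_mid's own z axis and vertical below 0.12 rad and linear speed of prop below 0.05 m/s and value of joint gate between 0.36 and 0.66 rad and velocity of joint gate between -0.08 and 0.08 rad/s and value of joint bolt above 0.02 m and contact force between the fingers and gate above 0.5 N and contact force between each of prop, kept_blue, kept_red, kept_yellow, tea_bowl, tumbler, glaze_jar, glaze_brush and gate below 0.1 N); the arm keeps its last pose, push and grip.
It fails at once if a bystander is moved: a kept prop by more than 20 mm, or a bowl, cup, jar or brush by more than 25 mm (distance of any of kept_blue_mid, kept_red_mid, kept_yellow_mid from where it was at the start of the episode above 0.02 m or distance of any of tea_bowl, tumbler, glaze_jar, glaze_brush from where it was at the start of the episode above 0.025 m).
It fails at once if the prop is dropped (falls free faster than 0.6 m/s) (linear speed of prop above 0.6 m/s and contact force between the fingers and prop below 0.05 N).
It fails at once if the prop is knocked over (angle between prop_mid's own z axis and vertical above 0.9 rad).
It also fails if it takes over 53 s, if anything falls off the work surface, if the arm or the gripper's body presses on something with over 40 N, if the wrist force passes 120 N, or if a joint passes its speed limit or range.

## Robot

A 6-joint arm with a two-finger parallel gripper is mounted at the origin on the work surface. World frame = base frame: x ahead of the robot, y to its left, z up, the work surface at z = 0. Lengths are in m, angles in rad, forces in N, time in s.
With the tool pointing down it reaches from about 0.25 to 0.725 m from the base axis. Payload 4 kg.
Tool frame: the origin (TCP) lies midway between the tips of the shut fingers; the grasp point (between the pads) lies 19 mm behind it; z points along the fingers, y is the direction in which the jaws open and shut (so a half turn about z gives the same grasp; the last joint's range is limited). The gripper opens to 85 mm and grips with 20 to 120 N. Pads are 22 mm wide; open, the fingers measure 114 mm over their backs; the gripper's body (76 mm by 85 mm) begins 54 mm behind the grasp point. The pads swing forward as they close: fully open they stand 13 mm farther back than shut.
Start: joints at [1.22, 0.241, 0.005, 1.335, 0, 1.571], TCP at [0.172, 0.47, 0.231] pointing down, gripper open.
Joint ranges: [-2.72, 2.72], [-1.05, 1.87], [-1.09, 1.28], [-1.99, 2.15], [-1.42, 1.44], [-3.14, 3.14]. Speed limits (rad/s): [2.79, 2.79, 3.14, 3.14, 3.14, 3.14].

## Interface

Orientations are given as a unit quaternion [x, y, z, w].
In Python, from workcell import get_obs, camera, camera_model, job_done, masks_of gives the robot as it stands.
- The arm moves only by the tool jog_arm, never from a script. Its argument "deltas" is a list that holds one entry, the list of rows, each a list of 7 numbers: the shift along the tool's x, y, z in mm, then the turn, a rotation vector about the tool's x, y, z in degrees, then the finger opening in mm, from 0 to 85.4. A call has 1 to 5 rows; each row shifts and turns the pose as measured when the row begins, along the tool's axes as they then stand; what a row does not reach is not made up. A row lasts 1/10 s, in which the tool goes at most 50 mm and 8.59 degrees, less where a joint would pass 70% of its speed; a pose out of reach is approached as far as the arm can. A call with a gripper value outside its range is refused whole. The fingers move at their own pace and stop on an object; the grip force is fixed at half the most. Time passes only in rows, so rows that do not move let the fingers close. It gives the time, the measured TCP pose, the force and the opening at its end, in the units of the state.
- get_obs(): the state, without advancing time (a new reading comes with each control period).
- camera(name): name is "side" or "top" or "wrist"; returns the picture (480x640x3 uint8, red, green, blue); there is no depth.
- camera_model(name): a dict with "fovy" (degrees; the focal length in pixels is half the picture's height over the tangent of half this angle, whatever the lens; pixels are square), "cx", "cy" (the principal point, pixels), "pose" (4x4, takes a point from camera to world coordinates); the wrist camera has in their place "T_tool_cam" (4x4, takes a point from camera to tool coordinates, whose origin is the TCP and whose axes are the flange's). Camera axes: x right, y down, z forward; pixel columns grow to the right and rows downward; lengths in m; the calibration is good to about 2 mm. A picture is of the moment at which its call begins: read the wrist's pose just before it. camera_model takes no time and is no camera call.
- job_done(): hands the job in, once; it reports no verdict.
Trained networks look in the newest picture that a camera, given by its name, has taken for a name from the list of things; names that differ only in an ending like _2 or _b are one class to them, and where a whole thing is asked for, a point or a joint stands for the part that bears it (a point fixed in the world has none). Each returns a list of dicts, best first, with "conf" (0 to 1); they miss things now and then, are a little off and sometimes report something else, mostly with a low value. They report only what shows in the picture. A call takes as long as a camera call.
- masks_of(target, camera): "pixels" (480x640 bool, what is visible of it) and "at" ([column, row] in pixels, amid what is visible of it).
The state is a dict: "clock": time; "joint_pos": joint angles; "joint_vel": joint speeds; "tau": joint torques, N m; "eef_pos": TCP position; "tool_rot": TCP orientation; "ft_force": force on the tool from outside, world axes, zero at the start; "ft_torque": the same for the moment, N m; "grip_width": finger opening in m.
Only numpy, scipy, OpenCV 4.12 (cv2) and the standard library are available. Lean on these libraries where they do the work, as an engineer would, in place of code of your own. Each camera call takes 0.05 s, during which the arm holds its last target. There are 200 camera calls.

## Working session

There is one attempt and no reset: what is moved stays moved. The work goes in short steps, Python scripts to look and compute and a tool call to move; the robot and the scene stay as the last step left them, time stands still between calls to the robot, and variables do not carry over. Pictures are saved under pics/ and viewed, about 8 in all and at most 12, crops included, and the job is handed in when it is done.

Besides the shell and the picture viewer there is one more tool, called as a command line: name --argument value ..., lists and objects as JSON in quotes. jog_arm: Moves the arm, as the interface text tells. Its arguments: {"type":"object","properties":{"deltas":{"type":"array"}},"required":["deltas"]}

```bash
mkdir -p pics; ls
cat > h.py <<'E'
import numpy as np,cv2
from workcell import *
from scipy.spatial.transform import Rotation as R
def cam(name):
    o=get_obs(); im=camera(name); m=camera_model(name)
    f=240/np.tan(np.radians(m['fovy'])/2)
    if 'pose' in m: T=np.array(m['pose'])
    else:
        W=np.eye(4);W[:3,:3]=R.from_quat(o['tool_rot']).as_matrix();W[:3,3]=o['eef_pos'];T=W@np.array(m['T_tool_cam'])
    return im,(f,m['cx'],m['cy'],T)
def save(im,n): cv2.imwrite('pics/'+n,im[:,:,::-1])
def ray(c,uv):
    f,cx,cy,T=c; d=T[:3,:3]@np.array([(uv[0]-cx)/f,(uv[1]-cy)/f,1]); return T[:3,3],d
def atz(c,uv,z):
    p,d=ray(c,uv); return p+d*(z-p[2])/d[2]
def proj(c,P):
    f,cx,cy,T=c; q=T[:3,:3].T@(np.array(P)-T[:3,3]); return np.array([cx+f*q[0]/q[2],cy+f*q[1]/q[2]])
E
python3 - <<'E'
from h import *
for n in ['side','top']:
    im,c=cam(n); save(im,n+'0.png'); print(n,c[0],c[1],c[2],np.round(c[3],3).tolist())
    for t in ['prop_mid','knob','kept_blue_mid','gate','keeper_lip','blue_slot']:
        for r in masks_of(t,n)[:3]: 
            p=r['pixels'];ys,xs=np.nonzero(p); print(t,round(r['conf'],2),np.round(r['at'],1),p.sum(),xs.min(),xs.max(),ys.min(),ys.max())
o=get_obs();print(o)
E
```

```text
pics
side 463.1900810474819 325.6739229025657 236.9596240522003 [[0.918, -0.287, 0.273, 0.288], [-0.396, -0.65, 0.649, -0.743], [-0.009, -0.704, -0.71, 0.907], [0.0, 0.0, 0.0, 1.0]]
prop_mid 0.86 [276.8 205.1] 924 265 288 180 232
knob 0.66 [430.8 340.6] 1705 409 448 315 368
knob 0.61 [225.8 173.2] 229 203 245 164 183
kept_blue_mid 0.87 [309.3 280.7] 884 302 325 258 303
gate 0.7 [260.3 171.6] 5083 204 312 134 225
keeper_lip 0.84 [196.7 177.9] 378 187 207 167 192
blue_slot 0.85 [288.5 308. ] 2224 265 335 280 336
top 593.2375318229673 325.10998622786275 240.17417451596293 [[-0.011, -0.992, 0.123, 0.393], [-1.0, 0.008, -0.024, -0.029], [0.023, -0.123, -0.992, 1.506], [0.0, 0.0, 0.0, 1.0]]
prop_mid 0.87 [228.5 260.3] 546 215 240 246 268
knob 0.71 [201.4 302.2] 414 194 222 268 330
kept_blue_mid 0.68 [353.5 261.6] 362 343 364 251 272
gate 0.79 [194.3 265.3] 2459 178 222 189 331
keeper_lip 0.77 [203.3 336.1] 255 194 211 327 345
blue_slot 0.6 [354.8 284.5] 1541 336 369 247 308
{'clock': 0.7, 'joint_pos': array([ 1.22000120e+00,  2.40515767e-01,  4.99611342e-03,  1.33521831e+00,
       -1.84160043e-05,  1.57080264e+00]), 'joint_vel': array([-0.00088261,  0.00141111, -0.00121646,  0.00119572,  0.00020374,
       -0.00031861]), 'tau': array([-5.23358040e-05, -3.72077036e+01,  2.52641952e+01,  8.56400766e-04,
        2.90007983e-05, -9.15078488e-06]), 'eef_pos': array([0.17182445, 0.46953947, 0.23134709]), 'tool_rot': array([1.74502721e-01, 9.84656691e-01, 2.71252377e-05, 1.41584837e-05]), 'ft_force': array([ 0.75774185, -0.17602642,  0.4136851 ]), 'ft_torque': array([ 0.01689192, -0.03218992, -0.04508324]), 'grip_width': 0.08532368547542013}
```

Run:
```python
import cv2
a=cv2.imread('pics/side0.png')[100:380,160:480]; cv2.imwrite('pics/s1.png',cv2.resize(a,None,fx=2.14,fy=2.14,interpolation=cv2.INTER_CUBIC))
b=cv2.imread('pics/top0.png')[130:370,130:450]; cv2.imwrite('pics/t1.png',cv2.resize(b,None,fx=2.5,fy=2.5,interpolation=cv2.INTER_CUBIC))
```

```text
(no output)
```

View pics/s1.png

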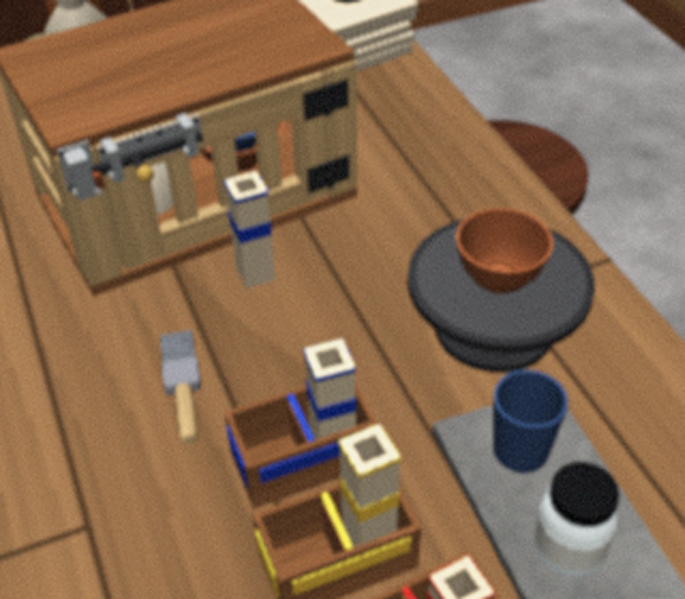

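View pics/t1.png

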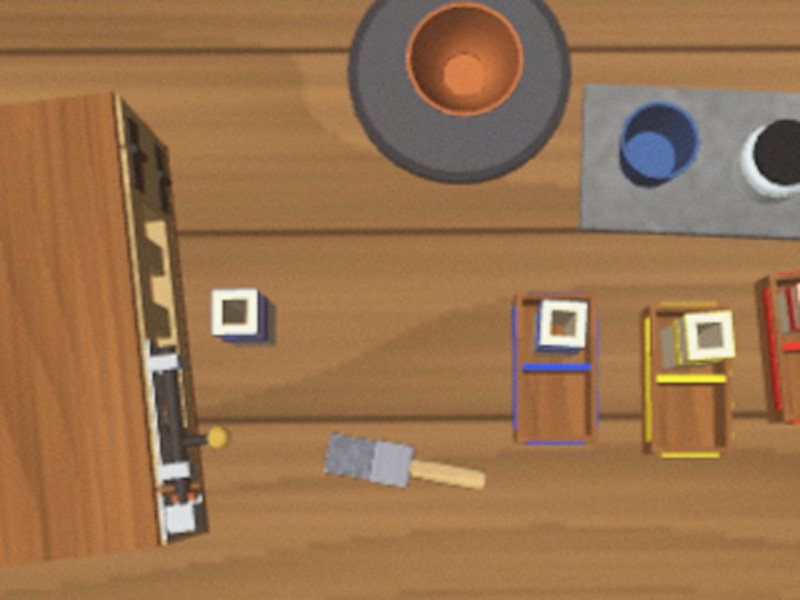

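The top view shows the loose prop's rim at crop (235,312), the knob at (217,437), the free blue cell at about (557,404), and the brush at (330–485, 460). The side view agrees. Next I'll turn these into world positions.

```bash
cat > m.py <<'E'
from h import *
im,c=cam('top'); F=lambda u,v:(130+u/2.5,130+v/2.5)
def P(n,u,v,z): print(n,np.round(atz(c,F(u,v),z)[:2],4))
for q in [(212,290),(258,290),(258,335),(212,335),(235,312.5)]: P('prop',*q,.15)
for q in [(515,293),(600,293),(597,440),(517,442),(525,367),(592,367)]: P('boxrim',*q,.075)
P('keptblue',563,326,.156)
P('knob',217,437,.2)
P('gate top hinge',120,95,.218);P('gate top free?',163,543,.235); P('cage corner',113,95,.235)
P('brush',325,435,.01);P('brush',412,440,.01);P('brush',485,480,.01)
P('red',1,1,.1)
ims,s=cam('side'); G=lambda u,v:(160+u/2.14,100+v/2.14)
def tri(a,b):
    p,d=ray(c,F(*a));q,e=ray(s,G(*b)); t=np.linalg.lstsq(np.c_[d,-e],q-p,rcond=None)[0]
    x,y=p+d*t[0],q+e*t[1]; return np.round((x+y)/2,4),np.linalg.norm(x-y)
print('knob',tri((217,437),(145,172)))
print('prop',tri((235,312.5),(246,186)))
print('kept',tri((563,326),(330,358)))
print('cagecornerfree',tri((163,543),(40,140)),'hingecorner',tri((113,95),(357,55)))
for n,T in [('tumbler',0),('tea_bowl',0),('glaze_jar',0)]:pass
E
python3 m.py
```

```text
prop [0.5504 0.191 ]
prop [0.55  0.149]
prop [0.5086 0.1486]
prop [0.509  0.1905]
prop [0.5295 0.1698]
boxrim [ 0.5536 -0.0901]
boxrim [ 0.5528 -0.1729]
boxrim [ 0.4107 -0.167 ]
boxrim [ 0.4097 -0.0901]
boxrim [ 0.4816 -0.0988]
boxrim [ 0.4809 -0.1636]
keptblue [ 0.5137 -0.1302]
knob [0.4155 0.1771]
gate top hinge [0.7167 0.2629]
gate top free? [0.3268 0.2158]
cage corner [0.7125 0.2652]
brush [0.4195 0.0994]
brush [0.4136 0.0124]
brush [ 0.373  -0.0603]
red [0.8403 0.4063]
knob (array([0.4163, 0.1765, 0.2027]), np.float64(0.001793529166914582))
prop (array([0.5306, 0.1696, 0.1496]), np.float64(0.002162514564861142))
kept (array([ 0.5158, -0.1307,  0.1565]), np.float64(0.004423404508838232))
cagecornerfree (array([0.3221, 0.2129, 0.2526]), np.float64(0.011135533439467422)) hingecorner (array([0.717 , 0.266 , 0.2282]), np.float64(0.005797577506126745))
```

```bash
cat >> h.py <<'E'
def plan(x,y,z,yaw,g,step=45):
    "rows to bring a tool-down TCP to x,y,z with jaw axis at yaw deg"
    o=get_obs(); p=np.array(o['eef_pos']);A=R.from_quat(o['tool_rot'])
    c,s=np.cos(np.radians(yaw)),np.sin(np.radians(yaw))
    B=R.from_matrix(np.array([[-s,c,0],[c,s,0],[0,0,-1]]).T) if 0 else R.from_matrix(np.column_stack([np.cross([c,s,0],[0,0,-1]),[c,s,0],[0,0,-1]]))
    w=(A.inv()*B).as_rotvec(degrees=True); d=np.array([x,y,z])-p
    n=max(1,int(np.ceil(max(np.linalg.norm(d)*1000/step,np.linalg.norm(w)/8))))
    print('t',round(o['clock'],2),'at',p.round(4),'w',o['grip_width'].round(4),'F',np.round(o['ft_force'],1),'dist',np.round(d,3),'turn',w.round(1),'n',n)
    Q=A
    for i in range(n):
        print('[%.1f,%.1f,%.1f,%.2f,%.2f,%.2f,%g]'%(*(Q.inv().apply(d/n)*1000),*(w/n),g)); Q=Q*R.from_rotvec(w/n,degrees=True)
E
python3 -c "
from h import *
plan(.172,.47,.32,69.9,70)
plan(.535,.17,.32,90,70)"
```

```text
Traceback (most recent call last):
  File "h.py", line 25, in plan
    print('t',round(o['clock'],2),'at',p.round(4),'w',o['grip_width'].round(4),'F',np.round(o['ft_force'],1),'dist',np.round(d,3),'turn',w.round(1),'n',n)
                                                      ^^^^^^^^^^^^^^^^^^^^^
AttributeError: 'float' object has no attribute 'round'
```

```bash
sed -i "s/o\['grip_width'\].round(4)/round(o['grip_width'],4)/" h.py
python3 -c "
from h import *
plan(.535,.17,.32,90,70)"
```

```text
t 0.8 at [0.1718 0.4696 0.2313] w 0.0857 F [ 0.4 -0.3  0.1] dist [ 0.363 -0.3    0.089] turn [  0.    0.  -20.1] n 11
[-40.4,-14.2,-8.1,0.00,0.00,-1.83,70]
[-39.9,-15.5,-8.1,0.00,0.00,-1.83,70]
[-39.4,-16.8,-8.1,0.00,0.00,-1.83,70]
[-38.8,-18.0,-8.1,0.00,0.00,-1.83,70]
[-38.2,-19.2,-8.1,0.00,0.00,-1.83,70]
[-37.6,-20.5,-8.1,0.00,0.00,-1.83,70]
[-36.9,-21.6,-8.1,0.00,0.00,-1.83,70]
[-36.2,-22.8,-8.1,0.00,0.00,-1.83,70]
[-35.5,-24.0,-8.1,0.00,0.00,-1.83,70]
[-34.7,-25.1,-8.1,0.00,0.00,-1.83,70]
[-33.9,-26.2,-8.1,0.00,0.00,-1.83,70]
```

jog_arm --deltas '[[[0,0,-45,0,0,0,70],[0,0,-45,0,0,0,70]]]'

```text
clock: 1.0
eef_pos: [0.1698, 0.4641, 0.3147]
tool_rot: [0.174, 0.985, -0.01, -0.002]
ft_force: [-0.0, 1.0, -0.2]
grip_width: 0.0704
```

jog_arm --deltas '[[[-40,-14,0,0,0,-2,70],[-40,-15.5,0,0,0,-2,70],[-39,-17,0,0,0,-2,70],[-39,-18,0,0,0,-2,70],[-38,-19,0,0,0,-2,70]]]'

```text
clock: 1.5
eef_pos: [0.3389, 0.3335, 0.3233]
tool_rot: [0.078, 0.997, -0.002, 0.0]
ft_force: [0.3, 0.5, 0.9]
grip_width: 0.0696
```

jog_arm --deltas '[[[-37,-20,0,0,0,-2,70],[-37,-22,0,0,0,-2,70],[-36,-23,0,0,0,-2,70],[-35,-24,0,0,0,-2,70]]]'

```text
clock: 1.9
eef_pos: [0.4792, 0.2252, 0.3247]
tool_rot: [0.005, 1.0, -0.001, 0.001]
ft_force: [-0.2, 0.1, -0.9]
grip_width: 0.0702
```

```bash
python3 -c "
from h import *
plan(.535,.17,.28,90,70)"
```

```text
t 1.9 at [0.4792 0.2252 0.3247] w 0.0702 F [-0.2  0.1 -0.9] dist [ 0.056 -0.055 -0.045] turn [-0.1  0.1 -0.6] n 3
[-18.8,-18.2,15.0,-0.04,0.04,-0.19,70]
[-18.7,-18.2,15.0,-0.04,0.04,-0.19,70]
[-18.7,-18.3,14.9,-0.04,0.04,-0.19,70]
```

jog_arm --deltas '[[[-19,-18.5,13,0,0,-0.3,70],[-19,-18.5,13,0,0,-0.3,70],[-19,-18.5,13,0,0,0,70],[0,0,0,0,0,0,70]]]'

```text
clock: 2.3
eef_pos: [0.5426, 0.1624, 0.2839]
tool_rot: [0.003, 1.0, -0.001, 0.002]
ft_force: [-0.0, 0.0, -0.0]
grip_width: 0.07
```

```bash
python3 -c "
from h import *
im,c=cam('wrist'); save(im,'w1.png')
print(c[0],proj(c,[.53,.17,.15]))
for r in masks_of('prop_mid','wrist')[:2]:
    ys,xs=np.nonzero(r['pixels']);print(r['conf'],r['at'],xs.min(),xs.max(),ys.min(),ys.max())
    k=cv2.minAreaRect(np.c_[xs,ys].astype(np.float32)); print(k)
plan(.535,.17,.10,90,70)"
```

```text
393.6527755839278 [332.61128319 207.52037396]
0.87 [335.0, 198.5] 305 363 162 237
((334.0, 199.5), (75.0, 58.0), 90.0)
t 2.4 at [0.5416 0.1645 0.2861] w 0.0699 F [-0.6 -0.3  0.3] dist [-0.007  0.005 -0.186] turn [-0.   0.3 -0.2] n 5
[1.5,1.1,37.2,-0.01,0.07,-0.05,70]
[1.5,1.1,37.2,-0.01,0.07,-0.05,70]
[1.4,1.1,37.2,-0.01,0.07,-0.05,70]
[1.4,1.1,37.2,-0.01,0.07,-0.05,70]
[1.4,1.1,37.2,-0.01,0.07,-0.05,70]
```

View pics/w1.png

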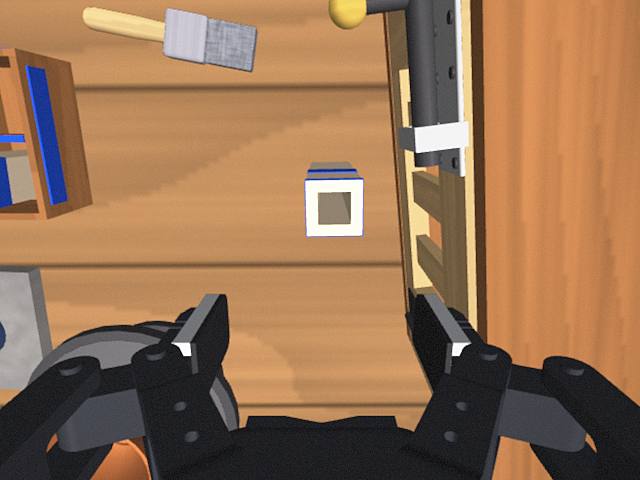

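The wrist view puts the prop's rim at (334,207). That matches the prediction of (333,207), so the prop is at (0.530, 0.170). The bolt strap at (435,137) leaves room, so I'll descend.

jog_arm --deltas '[[[1.5,1,37,0,0,0,70],[1.5,1,37,0,0,0,70],[1.5,1,37,0,0,0,70],[1.5,1,37,0,0,0,70]]]'

```text
clock: 2.8
eef_pos: [0.5416, 0.1748, 0.1452]
tool_rot: [-0.0, 1.0, 0.004, 0.014]
ft_force: [0.7, -1.2, 0.7]
grip_width: 0.0704
```

```bash
python3 -c "
from h import *
plan(.535,.17,.102,90,70)"
```

```text
t 2.8 at [0.5416 0.1748 0.1452] w 0.0704 F [ 0.7 -1.2  0.7] dist [-0.007 -0.005 -0.043] turn [0.4 1.6 0.1] n 1
[7.7,-5.1,43.0,0.45,1.56,0.05,70]
```

jog_arm --deltas '[[[4,-2.5,21,0.4,1.5,0,70],[3.5,-2.5,21,0,0,0,70],[0,0,0,0,0,0,70]]]'

```text
clock: 3.1
eef_pos: [0.5296, 0.1718, 0.0992]
tool_rot: [-0.003, 1.0, -0.001, -0.004]
ft_force: [-0.2, -1.5, -0.4]
grip_width: 0.0702
```

```bash
python3 -c "
from h import *
plan(.535,.17,.102,90,70)"
```

```text
t 3.1 at [0.5296 0.1718 0.0992] w 0.0702 F [-0.2 -1.5 -0.4] dist [ 0.005 -0.002  0.003] turn [-0.1 -0.5  0.3] n 1
[-5.3,-1.9,-2.8,-0.08,-0.51,0.34,70]
```

jog_arm --deltas '[[[0,-2,-1,0,-0.5,0,55],[0,0,0,0,0,0,45],[0,0,0,0,0,0,30],[0,0,0,0,0,0,30],[0,0,0,0,0,0,30]]]'

```text
clock: 3.6
eef_pos: [0.5334, 0.1721, 0.1064]
tool_rot: [-0.004, 1.0, 0.001, 0.004]
ft_force: [-0.6, 1.0, -1.7]
grip_width: 0.0393
```

```bash
python3 -c "
from h import *
plan(.53,.165,.25,90,30)"
```

```text
t 3.6 at [0.5334 0.1721 0.1064] w 0.0393 F [-0.6  1.  -1.7] dist [-0.003 -0.007  0.144] turn [0.1 0.5 0.4] n 4
[0.5,-1.7,-35.9,0.03,0.13,0.11,30]
[0.6,-1.7,-35.9,0.03,0.13,0.11,30]
[0.7,-1.7,-35.9,0.03,0.13,0.11,30]
[0.8,-1.8,-35.9,0.03,0.13,0.11,30]
```

jog_arm --deltas '[[[0,-2,-25,0,0,0,30],[0,-2,-35,0,0,0,30],[0,-10,-35,0,0.3,0,30],[0,-20,-30,0,0,0,30]]]'

```text
clock: 4.0
eef_pos: [0.5287, 0.1379, 0.2292]
tool_rot: [-0.006, 1.0, -0.001, -0.005]
ft_force: [0.8, 0.0, -1.3]
grip_width: 0.0393
```

```bash
python3 -c "
from h import *
plan(.452,-.13,.25,90,30)"
```

```text
t 4.0 at [0.5287 0.1379 0.2292] w 0.0393 F [ 0.8  0.  -1.3] dist [-0.077 -0.268  0.021] turn [-0.1 -0.6  0.6] n 7
[11.4,-38.2,-2.8,-0.01,-0.08,0.09,30]
[11.4,-38.2,-2.8,-0.01,-0.08,0.09,30]
[11.3,-38.2,-2.9,-0.01,-0.08,0.09,30]
[11.2,-38.2,-2.9,-0.01,-0.08,0.09,30]
[11.2,-38.2,-2.9,-0.01,-0.08,0.09,30]
[11.1,-38.2,-2.9,-0.01,-0.08,0.09,30]
[11.0,-38.3,-3.0,-0.01,-0.08,0.09,30]
```

jog_arm --deltas '[[[18,-30,-12,0,0,0,30],[18,-38,-12,0,-0.3,0.2,30],[15,-38,-12,0,0,0.2,30],[12,-38,-5,0,0,0,30],[8,-38,0,0,0,0,30]]]'

```text
clock: 4.5
eef_pos: [0.461, -0.0478, 0.2783]
tool_rot: [-0.005, 1.0, 0.0, 0.004]
ft_force: [0.7, -0.4, -2.6]
grip_width: 0.039
```

```bash
python3 -c "
from h import *
plan(.450,-.13,.26,90,30)"
```

```text
t 4.5 at [ 0.461  -0.0478  0.2783] w 0.039 F [ 0.7 -0.4 -2.6] dist [-0.011 -0.082 -0.018] turn [0.  0.5 0.6] n 2
[6.0,-41.0,9.1,0.00,0.26,0.29,30]
[5.7,-41.1,9.1,0.00,0.26,0.29,30]
```

Next I'll go above the cell and check with the top and side cameras.

jog_arm --deltas '[[[5.5,-40,5,0,0.2,0.3,30],[5,-40,5,0,0.2,0.3,30],[0,0,0,0,0,0,30]]]'

```text
clock: 4.8
eef_pos: [0.4491, -0.1349, 0.2697]
tool_rot: [0.003, 1.0, -0.001, 0.003]
ft_force: [0.3, 0.9, -1.7]
grip_width: 0.0395
```

```bash
python3 -c "
from h import *
plan(.450,-.13,.26,90,30)
im,c=cam('wrist'); save(im,'w2.png')
ims,s=cam('side'); a=cv2.resize(ims[230:360,220:380],None,fx=3,fy=3,interpolation=2)
b=np.zeros((480,640+480,3),np.uint8); b[:,:640]=im; b[:390,640:]=a; save(cv2.resize(b,(800,343),interpolation=cv2.INTER_AREA),'w2.png')
for r in masks_of('blue_slot','wrist')[:2]:
    ys,xs=np.nonzero(r['pixels']);print(r['conf'],r['at'],xs.min(),xs.max(),ys.min(),ys.max())
for n,P in [('slot floor',(.4465,-.13,.006)),('rim corners',(.4097,-.0901,.075)),('',(.4107,-.168,.075)),('kept top',(.5147,-.1305,.156))]: print(n,proj(c,P).round(),proj(s,P).round())
"
```

```text
t 4.8 at [ 0.4491 -0.1349  0.2697] w 0.0395 F [ 0.3  0.9 -1.7] dist [ 0.001  0.005 -0.01 ] turn [-0.1  0.3 -0.4] n 1
[-0.8,4.9,9.7,-0.13,0.30,-0.38,30]
0.91 [334.2, 182.3] 284 377 156 246
slot floor [327. 192.] [287. 319.]
rim corners [375. 161.] [264. 293.]
 [283. 163.] [276. 319.]
kept top [329. 320.] [313. 268.]
```

View pics/w2.png

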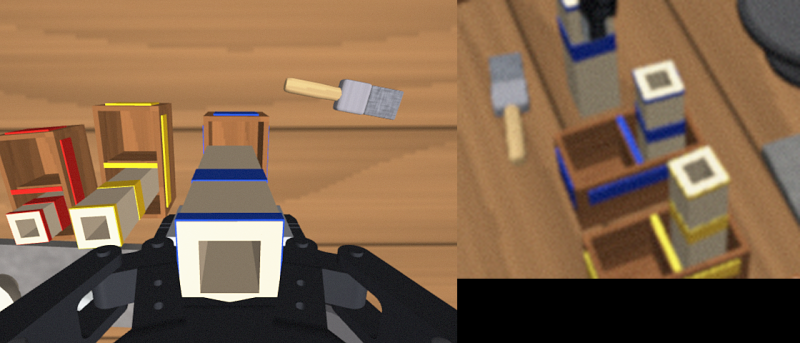

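The wrist and side views show the prop upright over the free cell. The cell's outer rim is at about row 157 and its columns (284–377) match the prediction. I'll lower the prop to just above the rim.

jog_arm --deltas '[[[0,3,27,0,0.2,-0.3,30],[0,2,27,0,0,0,30],[0,0,24,0,0,0,30],[0,0,0,0,0,0,30]]]'

```text
clock: 5.35
eef_pos: [0.453, -0.1203, 0.192]
tool_rot: [-0.007, 1.0, 0.0, 0.004]
ft_force: [-1.7, 0.9, -2.6]
grip_width: 0.0392
```

```bash
python3 -c "
from h import *
plan(.4485,-.1295,.118,90,30,25)"
```

```text
t 5.35 at [ 0.453  -0.1203  0.192 ] w 0.0392 F [-1.7  0.9 -2.6] dist [-0.004 -0.009 -0.074] turn [0.  0.4 0.8] n 3
[1.7,-3.0,24.6,0.01,0.15,0.26,30]
[1.6,-3.0,24.6,0.01,0.15,0.26,30]
[1.6,-3.1,24.7,0.01,0.15,0.26,30]
```

jog_arm --deltas '[[[4,-8,0,0,0.3,0.6,30],[0,0,0,0,0,0,30]]]'

```text
clock: 5.55
eef_pos: [0.4498, -0.127, 0.1935]
tool_rot: [-0.003, 1.0, 0.0, 0.001]
ft_force: [-0.3, 0.5, -3.1]
grip_width: 0.0394
```

```bash
python3 -c "
from h import *
plan(.4485,-.1295,.118,90,30,25)"
```

```text
t 5.55 at [ 0.4498 -0.127   0.1935] w 0.0394 F [-0.3  0.5 -3.1] dist [-0.001 -0.002 -0.076] turn [0.  0.2 0.4] n 4
[0.4,-0.6,18.9,0.01,0.04,0.09,30]
[0.4,-0.6,18.9,0.01,0.04,0.09,30]
[0.4,-0.6,18.9,0.01,0.04,0.09,30]
[0.3,-0.6,18.9,0.01,0.04,0.09,30]
```

jog_arm --deltas '[[[0.5,-1,18,0,0,0.1,30],[0.5,-1,18,0,0,0.1,30],[0,0,18,0,0,0,30],[0,0,12,0,0,0,30],[0,0,0,0,0,0,30]]]'

```text
clock: 6.05
eef_pos: [0.4561, -0.1306, 0.1343]
tool_rot: [-0.002, 1.0, -0.002, 0.01]
ft_force: [0.1, -0.1, -2.5]
grip_width: 0.0396
```

```bash
python3 -c "
from h import *
plan(.4485,-.1295,.112,90,30,25)"
```

```text
t 6.05 at [ 0.4561 -0.1306  0.1343] w 0.0396 F [ 0.1 -0.1 -2.5] dist [-0.008  0.001 -0.022] turn [-0.2  1.1  0.2] n 1
[8.0,1.2,22.1,-0.21,1.12,0.18,30]
```

jog_arm --deltas '[[[8,1,0,0,1,0,30],[2,0,8,0,0,0,30],[2,0,6,0,0.2,0,30],[0,0,0,0,0,0,30]]]'

```text
clock: 6.45
eef_pos: [0.4461, -0.1305, 0.1233]
tool_rot: [-0.002, 1.0, -0.003, 0.002]
ft_force: [-0.1, -0.5, -1.4]
grip_width: 0.0395
```

```bash
python3 -c "
from h import *
plan(.4485,-.1295,.112,90,30,25)"
```

```text
t 6.45 at [ 0.4461 -0.1305  0.1233] w 0.0395 F [-0.1 -0.5 -1.4] dist [ 0.002  0.001 -0.011] turn [-0.3  0.2  0.2] n 1
[-2.4,1.0,11.3,-0.32,0.23,0.17,30]
```

jog_arm --deltas '[[[-1,1,6,-0.3,0.2,0,30],[0,0,3,0,0,0,30],[0,0,0,0,0,0,30]]]'

```text
clock: 6.75
eef_pos: [0.4476, -0.1295, 0.1139]
tool_rot: [-0.001, 1.0, -0.0, 0.001]
ft_force: [-0.6, 0.0, -2.6]
grip_width: 0.0395
```

jog_arm --deltas '[[[0,0,3,0,0,0,30],[0,0,2,0,0,0,30],[0,0,0,0,0,0,30]]]'

```text
clock: 7.05
eef_pos: [0.4483, -0.1297, 0.1103]
tool_rot: [-0.002, 1.0, -0.0, 0.002]
ft_force: [-0.1, 0.6, -2.5]
grip_width: 0.0392
```

```bash
python3 -c "
from h import *
plan(.4485,-.1295,.112,90,30,25)"
```

```text
t 7.05 at [ 0.4483 -0.1297  0.1103] w 0.0392 F [-0.1  0.6 -2.5] dist [0.    0.    0.002] turn [-0.   0.2  0.2] n 1
[-0.2,0.2,-1.7,-0.03,0.18,0.17,30]
```

jog_arm --deltas '[[[0,0,2,0,0,0,30],[0,0,0,0,0,0,30]]]'

```text
clock: 7.25
eef_pos: [0.4493, -0.1299, 0.1104]
tool_rot: [-0.002, 1.0, -0.001, 0.003]
ft_force: [0.5, 0.4, -3.2]
grip_width: 0.0391
```

jog_arm --deltas '[[[0,0,2,0,0,0,30],[0,0,0,0,0,0,30]]]'

```text
clock: 7.45
eef_pos: [0.4503, -0.1301, 0.1102]
tool_rot: [-0.002, 1.0, -0.001, 0.004]
ft_force: [-0.0, 0.2, -2.5]
grip_width: 0.0398
```

jog_arm --deltas '[[[1.5,0,4,0,0.3,0,30],[0,0,3,0,0,0,30]]]'

```text
clock: 7.65
eef_pos: [0.452, -0.1305, 0.1098]
tool_rot: [-0.002, 1.0, -0.001, 0.006]
ft_force: [-8.2, 2.7, 23.0]
grip_width: 0.0394
```

jog_arm --deltas '[[[1,0,3,0,0.2,0,30],[0,0,2,0,0,0,30]]]'

```text
clock: 7.85
eef_pos: [0.4517, -0.1304, 0.1099]
tool_rot: [-0.002, 1.0, -0.002, 0.007]
ft_force: [-5.6, 0.6, 12.8]
grip_width: 0.0396
```

jog_arm --deltas '[[[0,0,-1,0,0,0,52],[0,0,0,0,0,0,60],[0,0,0,0,0,0,60],[0,0,0,0,0,0,60]]]'

```text
clock: 8.25
eef_pos: [0.4527, -0.1308, 0.111]
tool_rot: [-0.002, 1.0, -0.002, 0.008]
ft_force: [-0.4, -1.0, -0.6]
grip_width: 0.0602
```

```bash
python3 -c "
from h import *
plan(.4485,-.1295,.30,90,60)"
```

```text
t 8.25 at [ 0.4527 -0.1308  0.111 ] w 0.0602 F [-0.4 -1.  -0.6] dist [-0.004  0.001  0.189] turn [-0.2  0.9  0.2] n 5
[0.3,0.1,-37.8,-0.05,0.18,0.04,60]
[0.4,0.1,-37.8,-0.05,0.18,0.04,60]
[0.5,0.2,-37.8,-0.05,0.18,0.04,60]
[0.6,0.2,-37.8,-0.05,0.18,0.04,60]
[0.7,0.2,-37.8,-0.05,0.18,0.04,60]
```

jog_arm --deltas '[[[0,0,-15,0,0,0,60],[0,0,-35,0,0.3,0,60],[0.5,0,-40,0,0.3,0,60],[0.5,0,-40,0,0,0,60],[0.5,0,-40,0,0,0,60]]]'

```text
clock: 8.75
eef_pos: [0.4453, -0.1288, 0.2772]
tool_rot: [-0.002, 1.0, 0.001, -0.007]
ft_force: [0.6, -0.1, -0.3]
grip_width: 0.0597
```

```bash
python3 -c "
from h import *
plan(.40,.08,.30,6.9,60)
ims,s=cam('side'); a=cv2.resize(ims[230:360,220:380],None,fx=4,fy=4,interpolation=2)
im,c=cam('wrist')
b=np.zeros((520,640+640,3),np.uint8); b[:480,:640]=im; b[:,640:]=a; save(cv2.resize(b,(800,325),interpolation=cv2.INTER_AREA),'w3.png')
for P in [(.4465,-.1295,.156)]: print(proj(c,P).round(),proj(s,P).round())
"
```

```text
t 8.75 at [ 0.4453 -0.1288  0.2772] w 0.0597 F [ 0.6 -0.1 -0.3] dist [-0.045  0.209  0.023] turn [-0.5 -0.8 83.3] n 11
[4.1,19.0,-2.0,-0.05,-0.07,7.57,60]
[6.5,18.3,-2.0,-0.05,-0.07,7.57,60]
[8.9,17.3,-2.0,-0.05,-0.07,7.57,60]
[11.1,16.0,-2.0,-0.05,-0.07,7.57,60]
[13.1,14.4,-2.0,-0.05,-0.07,7.57,60]
[14.9,12.5,-2.0,-0.05,-0.07,7.57,60]
[16.4,10.4,-2.0,-0.05,-0.07,7.57,60]
[17.6,8.2,-2.0,-0.05,-0.07,7.57,60]
[18.5,5.8,-2.0,-0.05,-0.07,7.57,60]
[19.1,3.3,-2.0,-0.05,-0.07,7.57,60]
[19.4,0.8,-2.1,-0.05,-0.07,7.57,60]
[322. 225.] [282. 277.]
```

View pics/w3.png

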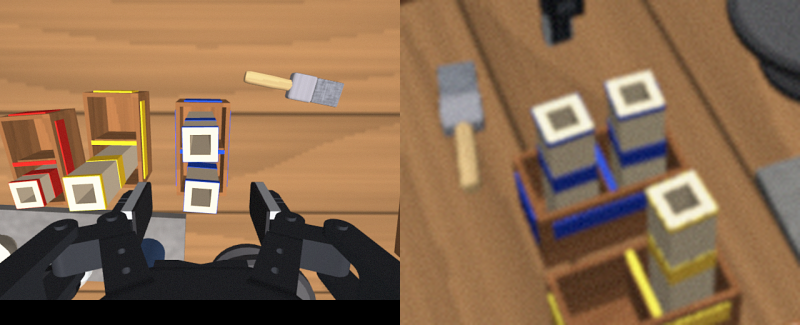

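The prop stands upright in the free cell at wrist-view pixel (320,230) and matches the kept prop's height in the side view, with both rims level. Next I'll move in front of the knob with the jaw axis along the gate and the wrist camera on the front side.

```bash
python3 -c "
from h import *
print(np.round(camera_model('wrist')['T_tool_cam'],3))
plan(.42,.10,.30,186.9,60)"
```

```text
[[-0.001 -0.963 -0.271  0.068]
 [ 1.    -0.001 -0.002 -0.   ]
 [ 0.001 -0.271  0.963 -0.142]
 [ 0.     0.     0.     1.   ]]
t 8.85 at [ 0.4486 -0.1298  0.2817] w 0.06 F [ 1.2  0.5 -0.3] dist [-0.029  0.23   0.018] turn [  0.1  -0.2 -96.7] n 13
[2.1,17.7,-1.4,0.01,-0.02,-7.44,60]
[-0.2,17.8,-1.4,0.01,-0.02,-7.44,60]
[-2.5,17.6,-1.4,0.01,-0.02,-7.44,60]
[-4.7,17.2,-1.4,0.01,-0.02,-7.44,60]
[-6.9,16.4,-1.4,0.01,-0.02,-7.44,60]
[-9.0,15.4,-1.4,0.01,-0.02,-7.44,60]
[-10.9,14.1,-1.4,0.01,-0.02,-7.44,60]
[-12.6,12.6,-1.4,0.01,-0.02,-7.44,60]
[-14.2,10.8,-1.4,0.01,-0.02,-7.44,60]
[-15.4,8.9,-1.4,0.01,-0.02,-7.44,60]
[-16.5,6.8,-1.4,0.01,-0.02,-7.44,60]
[-17.2,4.6,-1.4,0.01,-0.02,-7.44,60]
[-17.7,2.4,-1.4,0.01,-0.02,-7.44,60]
```

jog_arm --deltas '[[[2,18,-3,0,0,-7.5,60],[0,18,-3,0,0,-7.5,60],[-2.5,18,-3,0,0,-7.5,60],[-5,17,-3,0,0,-7.5,60],[-7,16,-3,0,0,-7.5,60]]]'

```text
clock: 9.35
eef_pos: [0.4378, -0.0404, 0.294]
tool_rot: [-0.333, 0.943, -0.0, -0.003]
ft_force: [-0.1, -0.3, -0.2]
grip_width: 0.0601
```

jog_arm --deltas '[[[-9,15,-2,0,0,-7.5,60],[-11,14,-2,0,0,-7.5,60],[-12.5,12.5,-2,0,0,-7.5,60],[-14,11,-2,0,0,-7.5,60],[-15.5,9,-2,0,0,-7.5,60]]]'

```text
clock: 9.85
eef_pos: [0.4221, 0.0506, 0.2993]
tool_rot: [-0.629, 0.777, 0.002, -0.005]
ft_force: [0.1, 0.2, -0.2]
grip_width: 0.0599
```

```bash
python3 -c "
from h import *
plan(.42,.11,.29,186.9,60)"
```

```text
t 9.85 at [0.4221 0.0506 0.2993] w 0.0599 F [ 0.1  0.2 -0.2] dist [-0.002  0.059 -0.009] turn [  0.6  -0.2 -18.9] n 3
[-19.2,4.8,3.1,0.21,-0.06,-6.31,60]
[-19.6,2.6,3.1,0.21,-0.06,-6.31,60]
[-19.8,0.5,3.1,0.21,-0.06,-6.31,60]
```

jog_arm --deltas '[[[-19,5,3,0.2,0,-6.3,60],[-19.5,2.5,3,0.2,0,-6.3,60],[-20,0.5,3,0.2,0,-6.3,60],[0,0,0,0,0,0,60]]]'

```text
clock: 10.25
eef_pos: [0.4186, 0.1135, 0.2863]
tool_rot: [0.754, -0.657, -0.0, 0.003]
ft_force: [0.2, -0.4, 0.2]
grip_width: 0.06
```

```bash
python3 -c "
from h import *
plan(.4155,.177,.29,186.9,60)
im,c=cam('wrist'); save(im,'w4.png')
print(proj(c,(.4157,.1768,.2)))
for r in masks_of('knob','wrist')[:3]:
    ys,xs=np.nonzero(r['pixels']);print(r['conf'],r['at'],xs.min(),xs.max(),ys.min(),ys.max())
y=(im[...,0].astype(int)>140)&(im[...,2]<90)&(im[...,1]>100)
n,l,st,ce=cv2.connectedComponentsWithStats(y.astype(np.uint8))
for k in range(1,n):
    if st[k,4]>60: print(st[k],ce[k],atz(c,ce[k],.2))
"
```

```text
t 10.25 at [0.4186 0.1135 0.2863] w 0.06 F [ 0.2 -0.4  0.2] dist [-0.003  0.063  0.004] turn [ 0.3 -0.2  1. ] n 2
[-31.6,-2.8,-2.0,0.13,-0.09,0.49,60]
[-31.7,-2.5,-1.9,0.13,-0.09,0.49,60]
[312.11789612 339.06112647]
0.96 [308.9, 382.2] 226 398 323 398
[ 80   0  38 103 988] [100.97064777  34.96862348] [0.5491715  0.01429158 0.2       ]
[105   0  23 288 872] [124.94380734 141.82224771] [0.53642286 0.06776188 0.2       ]
[ 130    0   42  288 1298] [133.91525424 147.90138675] [0.53138445 0.07044762 0.2       ]
[ 210    0   47  123 2223] [235.41070625  47.46288799] [0.4785934  0.01063693 0.2       ]
[ 266    0   61  290 4199] [296.09383186 162.02095737] [0.43949275 0.06582165 0.2       ]
[294   0  41 290 799] [314.36670839 141.00125156] [0.43066578 0.05281532 0.2       ]
[358   0  27  92 607] [369.00823723  35.1878089 ] [ 0.40920612 -0.00492329  0.2       ]
[446   0  80 314 868] [486.7718894  152.54608295] [0.3324714  0.04581025 0.2       ]
[451   0  82 320 789] [492.53485425 154.50063371] [0.32893704 0.04642835 0.2       ]
[615   0  25   7  72] [629.19444444   1.77777778] [ 0.27805068 -0
[... 1475 characters left out ...]
141 0.2       ]
[ 52 327  58  47 673] [ 79.53194651 349.53937593] [0.56509207 0.20463076 0.2       ]
[125 328  50  35 912] [147.73903509 344.06030702] [0.52115626 0.19467116 0.2       ]
[260 329  35  37 884] [277.70022624 346.65384615] [0.43723815 0.18528422 0.2       ]
[233 338  21  36 210] [245.01904762 357.15238095] [0.45769674 0.19586103 0.2       ]
[379 340  16  11  61] [386.96721311 346.42622951] [0.36654482 0.17559817 0.2       ]
[377 374  10  10  82] [382.35365854 378.32926829] [0.36528853 0.1996274  0.2       ]
[477 432  27  47 451] [487.75609756 453.62084257] [0.27991115 0.25042325 0.2       ]
[ 106  448   63   32 1456] [141.22664835 464.21497253] [0.5238387  0.29222311 0.2       ]
```

View pics/w4.png

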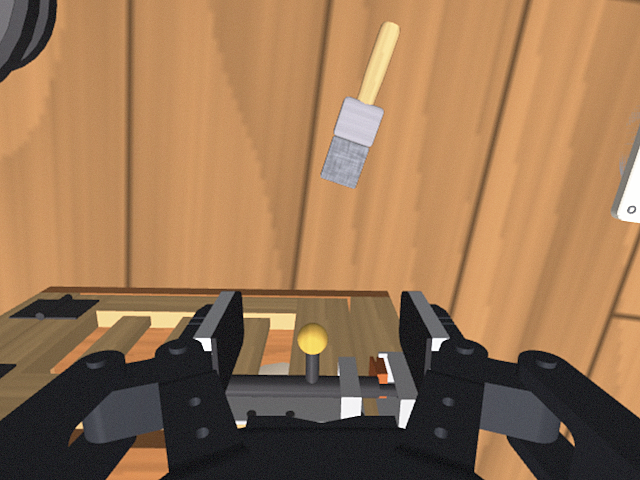

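The wrist view shows the knob at (312,339), exactly where the estimate puts it, so it is at (0.4157, 0.177, 0.200). The keeper is at about (395,360), to the right of the jaw. I'll narrow the jaw to 42 mm, move over the knob and descend.

jog_arm --deltas '[[[-30,-2.5,3,0,0,0.5,42],[-31,-2.5,4,0,0,0.3,42],[0,0,0,0,0,0,42]]]'

```text
clock: 10.65
eef_pos: [0.4171, 0.1715, 0.279]
tool_rot: [0.744, -0.668, 0.001, 0.003]
ft_force: [-0.5, 0.5, 0.5]
grip_width: 0.0421
```

```bash
python3 -c "
from h import *
plan(.4157,.177,.18,186.9,42,25)"
```

```text
t 10.65 at [0.4171 0.1715 0.279 ] w 0.0421 F [-0.5  0.5  0.5] dist [-0.001  0.005 -0.099] turn [ 0.2 -0.3 -0.7] n 4
[-1.5,0.1,24.7,0.06,-0.08,-0.19,42]
[-1.5,0.1,24.7,0.06,-0.08,-0.19,42]
[-1.5,0.2,24.7,0.06,-0.08,-0.19,42]
[-1.4,0.2,24.7,0.06,-0.08,-0.19,42]
```

jog_arm --deltas '[[[-2,0,20,0,-0.1,-0.2,42],[-1.5,0,20,0,-0.1,-0.2,42],[0,0,10,0,0,0,42]]]'

```text
clock: 10.95
eef_pos: [0.4188, 0.1726, 0.2292]
tool_rot: [0.745, -0.667, 0.001, 0.001]
ft_force: [0.7, -0.3, 0.2]
grip_width: 0.0417
```

```bash
python3 -c "
from h import *
plan(.4157,.177,.18,186.9,42,25)"
```

```text
t 10.95 at [0.4188 0.1726 0.2292] w 0.0417 F [ 0.7 -0.3  0.2] dist [-0.003  0.004 -0.049] turn [-0.  -0.2 -0.6] n 2
[-2.4,1.3,24.6,-0.01,-0.08,-0.32,42]
[-2.4,1.3,24.6,-0.01,-0.08,-0.32,42]
```

jog_arm --deltas '[[[-3,2,17,0,-0.1,-0.3,42],[-2,2,17,0,-0.1,-0.2,42],[0,0,10,0,0,0,42],[0,0,0,0,0,0,42]]]'

```text
clock: 11.35
eef_pos: [0.4148, 0.1727, 0.1833]
tool_rot: [0.745, -0.667, 0.0, 0.001]
ft_force: [-0.9, -0.2, -0.3]
grip_width: 0.0419
```

```bash
python3 -c "
from h import *
plan(.4157,.177,.18,186.9,42,25)"
```

```text
t 11.35 at [0.4148 0.1727 0.1833] w 0.0419 F [-0.9 -0.2 -0.3] dist [ 0.001  0.004 -0.003] turn [ 0.  -0.1 -0.6] n 1
[-4.2,-1.4,3.3,0.04,-0.10,-0.61,42]
```

jog_arm --deltas '[[[-5,-1,3,0,0,-0.5,42],[0,0,0,0,0,0,30],[0,0,0,0,0,0,10],[0,0,0,0,0,0,10],[0,0,0,0,0,0,10]]]'

```text
clock: 11.85
eef_pos: [0.4168, 0.1777, 0.1824]
tool_rot: [0.747, -0.664, 0.001, -0.0]
ft_force: [0.4, -0.8, -1.4]
grip_width: 0.0167
```

```bash
python3 -c "
from h import *
plan(.4157,.177,.191,186.9,10,25)"
```

```text
t 11.85 at [0.4168 0.1777 0.1824] w 0.0167 F [ 0.4 -0.8 -1.4] dist [-0.001 -0.001  0.009] turn [-0.1 -0.1 -0.2] n 1
[0.5,1.1,-8.6,-0.13,-0.09,-0.18,10]
```

jog_arm --deltas '[[[0,0,0,0,0,0,10],[0,0,0,0,0,0,10]]]'

```text
clock: 12.05
eef_pos: [0.4168, 0.1777, 0.1824]
tool_rot: [0.747, -0.664, 0.001, -0.0]
ft_force: [0.5, -1.1, -1.6]
grip_width: 0.0167
```

```bash
python3 -c "
from h import *
im,c=cam('wrist'); ims,s=cam('side')
a=cv2.resize(ims[130:230,190:300],None,fx=5,fy=5,interpolation=2)
b=np.zeros((500,640+550,3),np.uint8); b[:480,:640]=im; b[:,640:]=a; save(cv2.resize(b,(800,336),interpolation=cv2.INTER_AREA),'w5.png')
"
```

```text
(no output)
```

View pics/w5.png

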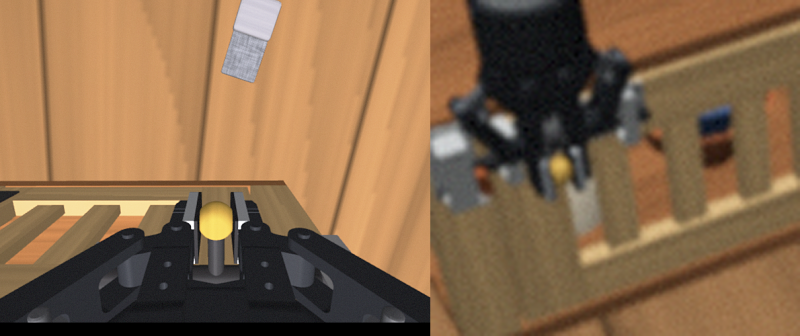

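The wrist view shows the ball at (216,222) in the scaled image, between the pads and right at the projected grasp point. The 16.7 mm reading is smaller than the 20 mm ball, but the grip looks good. I'll lift.

jog_arm --deltas '[[[0,0,-5,0,0,0,10],[0,0,-5,0,0,0,10]]]'

```text
clock: 12.35
eef_pos: [0.4166, 0.1776, 0.1924]
tool_rot: [0.747, -0.664, 0.001, 0.0]
ft_force: [-0.5, 0.3, -1.8]
grip_width: 0.0169
```

```bash
python3 -c "
from h import *
plan(.4168,.1777,.191,186.9,10,25)"
```

```text
t 12.35 at [0.4166 0.1776 0.1924] w 0.0169 F [-0.5  0.3 -1.8] dist [ 0.     0.    -0.001] turn [-0.1 -0.1 -0.2] n 1
[-0.0,-0.2,1.4,-0.08,-0.11,-0.17,10]
```

jog_arm --deltas '[[[0,-8,0,0,0,0,10],[0,-8,0,0,0,0,10]]]'

```text
clock: 12.55
eef_pos: [0.4321, 0.1794, 0.1934]
tool_rot: [0.748, -0.664, 0.001, 0.0]
ft_force: [-1.4, -0.6, -1.6]
grip_width: 0.0164
```

```bash
python3 -c "
from h import *
plan(.4168+.038*.9928,.1777+.038*.12,.191,186.9,10,10)"
```

```text
t 12.55 at [0.4321 0.1794 0.1934] w 0.0164 F [-1.4 -0.6 -1.6] dist [ 0.022  0.003 -0.002] turn [-0.  -0.1 -0.1] n 3
[-0.1,-7.5,0.8,-0.01,-0.04,-0.05,10]
[-0.0,-7.5,0.8,-0.01,-0.04,-0.05,10]
[-0.0,-7.5,0.8,-0.01,-0.04,-0.05,10]
```

Passing over the lip. Continue the draw.

jog_arm --deltas '[[[0,-8,0.5,0,0,0,10],[0,-8,0.5,0,0,0,10],[0,-7,0.5,0,0,0,10],[0,-2,0,0,0,0,10]]]'

```text
clock: 12.95
eef_pos: [0.46, 0.1828, 0.1911]
tool_rot: [0.747, -0.664, 0.0, 0.001]
ft_force: [-1.6, -0.0, -0.7]
grip_width: 0.0163
```

Run:
```python
from h import *
plan(.455,.1822,.191,186.9,10,10)
H=np.array([.4157+.262*.9928-.051*.12,.177+.262*.12+.051*.9928]); print('hinge',H)
p=np.array(get_obs()['eef_pos'])
for th in [0,.1,.2,.3,.4,.5]:
    M=np.array([[np.cos(th),-np.sin(th)],[np.sin(th),np.cos(th)]]); q=H+M@(p[:2]-H); print(th,q.round(4),np.linalg.norm(p[:2]-H))
```

```text
t 12.95 at [0.46   0.1828 0.1911] w 0.0163 F [-1.6 -0.  -0.7] dist [-0.005 -0.001 -0.   ] turn [ 0.  -0.1 -0.2] n 1
[-0.0,5.1,0.1,0.03,-0.10,-0.16,10]
hinge [0.6696936 0.2590728]
0 [0.46   0.1828] 0.2231068581638127
0.1 [0.4687 0.1622] 0.2231068581638127
0.2 [0.4794 0.1426] 0.2231068581638127
0.3 [0.492  0.1242] 0.2231068581638127
0.4 [0.5063 0.1072] 0.2231068581638127
0.5 [0.5223 0.0916] 0.2231068581638127
```

The bolt is drawn about 43 mm. Next I'll swing the gate, turning the tool with it.

jog_arm --deltas '[[[8,-1.5,0,0,0,-2,10],[10.9,-2.2,0,0,0,-2.9,10],[10.9,-2.2,0,0,0,-2.9,10]]]'

```text
clock: 13.25
eef_pos: [0.4719, 0.1564, 0.1906]
tool_rot: [0.793, -0.609, -0.001, -0.001]
ft_force: [-0.5, 1.4, -0.8]
grip_width: 0.0165
```

```bash
cat > g.py <<'E'
from h import *
o=get_obs(); H=np.array([.6697,.2591]); p=np.array(o['eef_pos']); r=p[:2]-H
M=R.from_quat(o['tool_rot']).as_matrix(); yaw=np.degrees(np.arctan2(M[1,1],M[0,1]))%360
# ball 51 mm off the face -> gate angle; bolt drawn = .262 - distance along gate
th=np.arctan2(r[1],r[0])%(2*np.pi)-np.pi-np.radians(6.9)-np.arcsin(.051/np.hypot(*r))
print('t',o['clock'],p.round(4),'th',round(th,3),'drawn',round(.262-np.sqrt(r@r-.051**2),4),'yaw',yaw.round(1),'want',round(186.9+np.degrees(th),1),'F',np.round(o['ft_force'],1),round(o['grip_width'],4))
E
python3 g.py
```

```text
t 13.25 [0.4719 0.1564 0.1906] th 0.128 drawn 0.045 yaw 194.9 want 194.2 F [-0.5  1.4 -0.8] 0.0165
```

jog_arm --deltas '[[[11,-2,0,0,0,-2.8,10],[11,-2,0,0,0,-2.8,10],[11,-2,0,0,0,-2.8,10],[11,-2,0,0,0,-2.8,10]]]'

```text
clock: 13.65
eef_pos: [0.4963, 0.1188, 0.1906]
tool_rot: [0.851, -0.525, -0.002, -0.004]
ft_force: [-1.2, 2.5, -1.3]
grip_width: 0.0168
```

```bash
python3 g.py
```

```text
t 13.65 [0.4963 0.1188 0.1906] th 0.329 drawn 0.0449 yaw 206.6 want 205.8 F [-1.2  2.5 -1.3] 0.0168
```

jog_arm --deltas '[[[11,-2,0,0,0,-2.6,10],[11,-2,0,0,0,-2.6,10],[8,-1.5,0,0,0,-2,10],[3,0,0,0,0,0,10]]]'

```text
clock: 14.05
eef_pos: [0.5195, 0.0941, 0.1901]
tool_rot: [0.884, -0.468, -0.003, -0.007]
ft_force: [-1.7, 3.7, -1.9]
grip_width: 0.0166
```

jog_arm --deltas '[[[0,0,0,0,0,0,10],[0,0,0,0,0,0,10],[0,0,0,0,0,0,10]]]'

```text
clock: 14.35
eef_pos: [0.5186, 0.0949, 0.1895]
tool_rot: [0.883, -0.469, -0.004, -0.007]
ft_force: [-1.6, 1.9, -0.9]
grip_width: 0.0164
```

```bash
python3 g.py; python3 -c "
from h import *
ims,s=cam('side'); im,c=cam('top')
a=cv2.resize(ims[100:370,160:430],(600,600),interpolation=2); save(a,'f1.png')
for n in ['prop_mid']:
    for r in masks_of(n,'top')[:3]: print(r['conf'],r['at'],atz(c,r['at'],.13).round(3))
print('slot prop top',proj(s,(.4465,-.1295,.156)),'edge at .5 rad',proj(s,(.6697-.3*np.cos(.62),.2591-.3*np.sin(.62),.218)))
"
```

```text
t 14.35 [0.5186 0.0949 0.1895] th 0.476 drawn 0.0448 yaw 214.1 want 214.2 F [-1.6  1.9 -0.9] 0.0164
0.56 [356.8, 291.4] [ 0.444 -0.135  0.13 ]
slot prop top [282.48629765 277.30374738] edge at .5 rad [240.55059258 196.92937469]
```

View pics/f1.png

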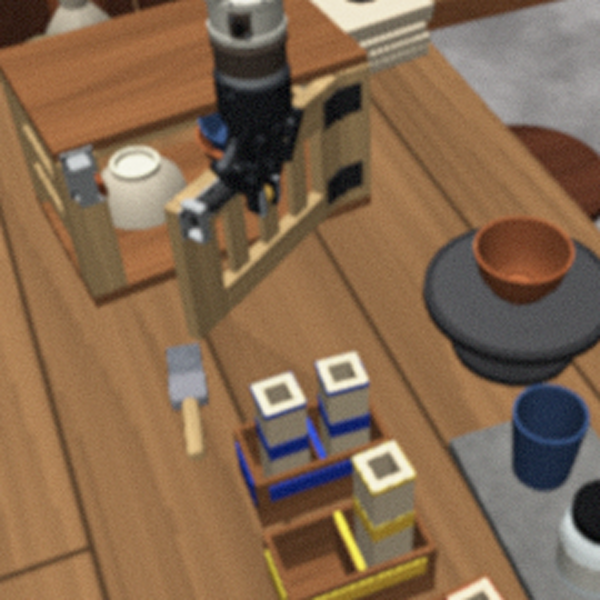

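The side view shows the gate swung open with the gripper on the knob, and the prop upright in the blue free cell at crop (280,420). Everything else is where it was, so I'm handing in.

```bash
python3 -c "
from workcell import *
print(job_done())"; python3 g.py
```

```text
the job is handed in; nothing more can be done
None
the job is handed in; nothing more can be done
```

I handed the job in at about 14.5 s of the 53 s; it reports no verdict. The prop is standing in the blue box and the gate is being held open.

**What I did**
- I set the blue-banded prop down in the free cell of the blue box. The wrist force showed it touching the floor of the cell before I let go.
- I then gripped the knob, lifted the bolt about 10 mm, drew it to about 45 mm, and swung the gate open. The fingers still hold the knob.

**Last checks**
- **Gate:** the tool pose and the measured hinge position put it at about 0.48 rad. The wrist feels about 2.5 N of pull from the spring.
- **Bolt:** it is at about 45 mm drawn, against its stop.
- **Prop:** the last picture shows it upright in the cell. The top camera puts it at about (0.444, -0.135), within 6 mm of the cell centre I measured.
- **Other things:** the bowl, cup, brush and the blue and yellow kept props look unmoved. The jar and the red kept prop are partly out of that picture.

**Disagreements**
- **Knob grip:** the fingers read 16.5 mm on a 20 mm ball. I put this down to soft contact, and the grip did not slip.
- **Prop spacing:** one rough reading from the wrist picture put the two blue props about 59 mm apart instead of 69 mm. The top camera puts the prop close to the cell centre, and the cell walls limit how far off it can be.

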